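Push a loaded fixture plate home into its corner stops

ROBOT

A 6-joint arm with a two-finger parallel gripper is mounted at the origin on the work surface. World frame = base frame: x ahead of the robot, y to its left, z up, the work surface at z = 0. Lengths are in m, angles in rad, forces in N, time in s.
With the tool pointing down it reaches from about 0.35 to 0.975 m from the base axis. Payload 4.9 kg.
Tool frame: the origin (TCP) lies midway between the tips of the shut fingers; the grasp point (between the pads) lies 19 mm behind it; z points along the fingers, y is the line along which they close (so a half turn about z gives the same grasp; the last joint's range is limited). The gripper opens to 85 mm and grips with 20 to 120 N. Pads are 22 mm wide; open, the fingers measure 114 mm over their backs; the gripper's body (76 mm by 85 mm) begins 54 mm behind the grasp point. The pads swing forward as they close: fully open they stand 13 mm farther back than shut.
Start: joints at [1.059, 0.053, 1.613, -0, 1.476, -0.119], TCP at [0.239, 0.577, 0.231] pointing down, gripper open.
Joint ranges: [-3.01, 3.01], [-1.01, 2.22], [0.06, 2.58], [-1.02, 4.17], [0.09, 2.62], [-3.14, 3.14]. Speed limits (rad/s): [2.57, 2.57, 3.14, 3.14, 3.14, 3.14].

INTERFACE

Orientations are given as a unit quaternion [w, x, y, z].
In Python, from plant import state, grab_frame, job_done, cut_out, place_of gives the robot as it stands.
- The arm moves only by the tool jog_arm, never from a script. Its argument "motion" is text: rows parted by semicolons, each of 7 numbers parted by spaces: the opening in per cent of the stroke, from 0 (shut) to 100 (fully open), then the shift along the tool's x, y, z as a fraction of full scale, then the turn, a rotation vector about the tool's x, y, z as a fraction of full scale. A call has exactly 5 rows; each row is the pose to reach, as a shift and turn from the pose commanded when the call began, along the tool's axes at that moment; what a row does not reach only later rows make up. Full scale, the value 1, is 50 cm for a shift and 1.5 rad for a turn. A row lasts 1/8 s, in which the tool goes at most 62.5 mm and 10.7 degrees, less where a joint would pass 70% of its speed; a pose out of reach is approached as far as the arm can. A call with a number of a shift or a turn outside -1 to 1 is refused whole. A call with a gripper value outside its range is refused whole. The fingers move at their own pace and stop on an object; the grip force is fixed at half the most. Time passes only in rows, so rows that repeat a pose let the fingers close, or fill a call up. It gives the time, the measured TCP pose, the force, the opening and the grip force at its end, in the units of the state.
- state(): the state, without advancing time (a new reading comes with each control period).
- grab_frame(name): name is "side" or "top"; returns a dict with "color" (480x640x3 uint8, red, green, blue), "range_z" (480x640 float32, m along the optical axis (not along the pixel's ray), 0 where there is no reading), "intrinsics" (3x3 intrinsics, pixels), "world_from_camera" (4x4, takes a point from camera to world coordinates). Camera axes: x right, y up, looking along -z (the intrinsics and any distortion apply to the point x, -y, -z); pixel columns grow to the right and rows downward; lengths in m; the calibration is good to about 2 mm. A picture is of the moment at which its call begins.
- job_done(): hands the job in; it is judged then, once.
Trained networks look in the newest picture that a camera, given by its name, has taken for a name from the list of things; names that differ only in an ending like _2 or _b are one class to them, and where a whole thing is asked for, a point or a joint stands for the part that bears it (a point fixed in the world has none). Each returns a list of dicts, best first, with "p" (0 to 1); they miss things now and then, are a little off and sometimes report something else, mostly with a low value. They report only what shows in the picture. A call takes as long as a camera call. They do not tell look-alikes from the thing itself.
- cut_out(camera, thing): "pixels" (480x640 bool, what is visible of it).
- place_of(camera, thing): "at" ([x, y, z] in m, in world coordinates, good to about 4 mm: a listed point, or the origin of a listed thing).
The state is a dict: "time": time; "joint_pos": joint angles; "joint_vel": joint speeds; "joint_efforts": joint torques, N m; "tool_pos": TCP position; "tool_rot": TCP orientation; "contact_force": force on the tool from outside, world axes, zero at the start; "ft_torque": the same for the moment, N m; "gripper_width": opening from 0.0 (shut) to 1.0 (fully open); "grasp_force": force on a finger pad.
Only numpy, scipy, OpenCV 4.12 (cv2) and the standard library are available. Lean on these libraries where they do the work, as an engineer would, in place of code of your own. Each camera call takes 0.05 s, during which the arm holds its last target. There are 200 camera calls.

TASK

On the assembly bench, push the blue fixture plate, with its three brass fittings standing in it, along the bench into the corner of the stop rails until its long side lies flush against the long silver rail and its end lies flush against the short yellow stop. Push on the plate itself with the fingertips: do not grasp, lift or tip it, and do not touch the brass fittings. Leave the other things on the bench where they are, and finish with the arm clear of everything.

Things in the scene. Friction and masses are not known exactly. Their poses are not given: they have to be found in the camera images.
- plate: Loose blue plate, 120 mm (its x) by 160 (y) by 25 high, 0.45 to 0.85 kg, flat on the bench; friction of a few newtons. Origin: centre of underside, z up. Starts turned up to 0.45 rad from the nest, robot-side of the long rail and right (-y) of home. Its +x long side goes to the silver rail, its +y end to the yellow stop. Fittings stand in holes at x = 0, y = -45, 0, 45 mm.
- nest: Two stop rails fixed to the bench, 35 mm high, 20 thick. Origin: inner corner of the stop faces at bench level, z up. Silver rail: face is the plane x = 0, y from 0 to -380 mm. Yellow stop: face is the plane y = 0, x from 0 to -130 mm. Home, the plate's origin is at (-60, -80) mm here, axes parallel. Flat yellow tape marks its near and right edges. Turned up to 0.15 rad from world axes.
- fit0: Brass fitting standing loose in the right (-y) hole of the blue plate (its place at plate y = -45 mm): a 17 mm spigot 13 mm long in the hole, a 30 mm flange resting on the plate, stepped top; it rises 35 mm above the plate (60 mm above the bench). Origin: centre of the underside of the spigot, 12 mm above the plate's underside; z up. 70 g. Not to be touched.
- fit1: Brass fitting standing loose in the middle hole of the blue plate (its place at plate y = 0 mm): a 17 mm spigot 13 mm long in the hole, a 30 mm flange resting on the plate, stepped top; it rises 35 mm above the plate (60 mm above the bench). Origin: centre of the underside of the spigot, 12 mm above the plate's underside; z up. 70 g. Not to be touched.
- fit2: Brass fitting standing loose in the left (+y) hole of the blue plate (its place at plate y = +45 mm): a 17 mm spigot 13 mm long in the hole, a 30 mm flange resting on the plate, stepped top; it rises 35 mm above the plate (60 mm above the bench). Origin: centre of the underside of the spigot, 12 mm above the plate's underside; z up. 70 g. Not to be touched.
- spare_a: Bystander: spare brass fitting, 30 mm across, 40 mm tall, standing loose on the bench on the robot's side, left of the plate. Origin: centre of its underside.
- spare_b: Bystander: spare brass fitting, 30 mm across, 40 mm tall, standing loose just to the left of the yellow stop, outside the nest. Origin: centre of its underside.
- jar: Bystander: jar with red cap, 60 mm across, 75 mm tall, standing at the left. Origin: centre of its underside.
- wrench: Bystander: steel wrench, about 180 mm long, lying at the left roughly along world x. Origin at its middle.
- driver: Bystander: screwdriver with orange handle, about 200 mm long, lying at the right roughly along world x. Origin near its middle.
Things that resemble listed ones, but are neither listed nor needed, are in the scene too. What is meant by the plate is not brown, and is the smaller of those in its own colour.

How it is judged:
By the outcome, as a careful person would: the job done as asked, in the order asked, and still so for the second after the job is handed in, with the robot touching nothing.
It also fails if it takes over 51 s, if anything falls off the work surface, if the arm or the gripper's body presses on something with over 40 N, if the wrist force passes 120 N, or if a joint passes its speed limit or range.

## Working session

There is one attempt and no reset: what is moved stays moved. The work goes in short steps, Python scripts to look and compute and a tool call to move; the robot and the scene stay as the last step left them, time stands still between calls to the robot, and variables do not carry over. Pictures are saved under pics/ and viewed, at most 10 in all, crops included, and the job is handed in when it is done.

Besides the shell and the picture viewer there is one more tool, called as a command line: name --argument value ..., lists and objects as JSON in quotes. jog_arm: Moves the arm, as the interface text tells. Shift numbers are shares of 50 cm and turn numbers shares of 1.5 rad, none past 1 either way. Its arguments: {"type":"object","properties":{"motion":{"type":"string"}},"required":["motion"]}

```bash
ls; mkdir -p pics; cat > h.py <<'E'
import numpy as np, cv2
from plant import state, grab_frame, job_done, cut_out, place_of
def cloud(f):
    K=np.array(f["intrinsics"]);T=np.array(f["world_from_camera"]);z=f["range_z"]
    v,u=np.mgrid[0:480,0:640]
    P=np.stack([(u-K[0,2])/K[0,0]*z,-(v-K[1,2])/K[1,1]*z,-z],-1)
    W=P@T[:3,:3].T+T[:3,3]; W[z==0]=np.nan
    return W
E
python3 - <<'E'
from h import *
s=state();print(s)
for n in("top","side"):
    f=grab_frame(n);cv2.imwrite(f"pics/{n}0.png",f["color"][:,:,::-1]);np.savez(f"{n}0.npz",**f)
    print(n,f["intrinsics"],f["world_from_camera"])
    for t in("plate","nest","fit0","spare_a","jar","wrench","driver"):
        print(t,[(np.round(d["at"],3).tolist(),round(d["p"],2)) for d in place_of(n,t)])
print(state()["time"])
E
```

```text
pics
{'time': 0.0, 'joint_pos': array([ 1.05900929e+00,  5.33481883e-02,  1.61427356e+00,  5.04325307e-07,
        1.47602191e+00, -1.19027848e-01]), 'joint_vel': array([ 0.00065101,  0.00043213, -0.00110625, -0.0002677 , -0.00168652,
       -0.00136886]), 'joint_efforts': array([-2.21793540e-03, -3.93666101e+01, -3.70184398e+01, -2.65634244e-04,
        6.73033472e-03, -2.60067935e-06]), 'tool_pos': array([0.2389215 , 0.57685926, 0.23008062]), 'tool_rot': array([-3.18352758e-04,  1.95119719e-01,  9.80778896e-01, -9.74834588e-04]), 'contact_force': array([ 0.11948616, -0.524438  ,  0.69251687]), 'ft_torque': array([-0.02297157, -0.04516933,  0.0477454 ]), 'grasp_force': 0.0, 'gripper_width': 1.0027496588727878}
top [[508.70019778   0.         319.13272233]
 [  0.         508.70019778 241.78821696]
 [  0.           0.           1.        ]] [[ 2.88556358e-02  9.97826340e-01 -5.92448107e-02  4.92601561e-01]
 [-9.99583365e-01  2.87652026e-02 -2.37888769e-03 -4.35808227e-02]
 [-6.69527811e-04  5.92887716e-02  9.98240649e-01  1.16017525e+00]
 [ 0.00000000e+00  0.00000000e+00  0.00000000e+
[... 572 characters left out ...]
      ]] [[ 0.86446536  0.32680465 -0.38196645  0.19911942]
 [-0.50244425  0.5855911  -0.63610757 -0.70603036]
 [ 0.01579325  0.7418098   0.67042434  0.70887985]
 [ 0.          0.          0.          1.        ]]
plate [([0.388, -0.293, -0.001], 0.77), ([0.596, -0.126, 0.0], 0.75), ([0.696, -0.368, 0.001], 0.71), ([0.64, 0.361, -0.007], 0.66)]
nest [([0.731, 0.149, 0.001], 0.9)]
fit0 [([0.607, -0.167, 0.01], 0.71), ([0.597, -0.083, 0.014], 0.69), ([0.64, 0.364, -0.006], 0.51), ([0.6, -0.123, 0.012], 0.45)]
spare_a [([0.677, 0.223, 0.001], 0.67), ([0.442, 0.136, 0.003], 0.58)]
jar [([0.64, 0.362, -0.0], 0.91)]
wrench [([0.426, 0.39, 0.001], 0.83)]
driver [([0.508, -0.487, -0.001], 0.72)]
0.8
```

View pics/top0.png

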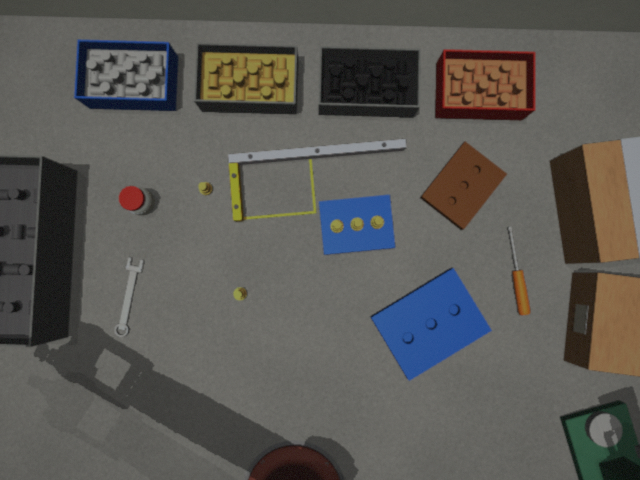

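View pics/side0.png

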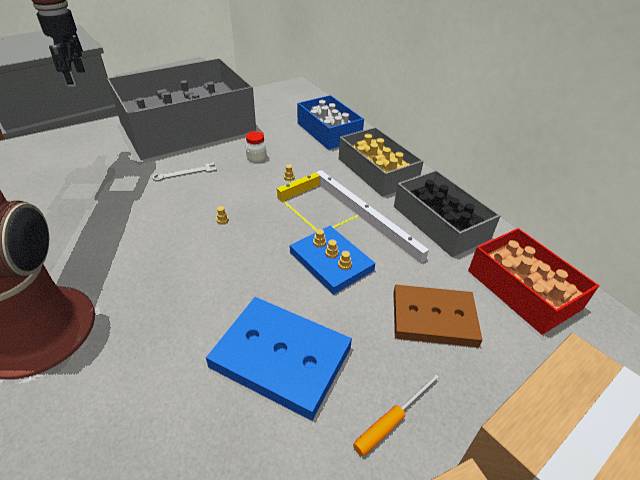

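The plate is the small blue one with fittings (top ~(357,225), side ~(332,258)). The nest corner is at top ~(240,163), and the larger blue plate at (430,322) is a look-alike. Next I'll measure the exact poses.

```bash
cat >> h.py <<'E'
def rect(P):
    (c,s,a)=cv2.minAreaRect((P*1000).astype(np.float32)); return c,s,a
def plate_pose(f, near=None):
    """blue top-face pixels (z~25mm) -> centre, yaw (deg), size"""
    W=cloud(f);h=cv2.cvtColor(f["color"],cv2.COLOR_RGB2HSV)
    m=(h[...,0]>95)&(h[...,0]<125)&(h[...,1]>120)&(h[...,2]>60)&(np.abs(W[...,2]-.025)<.008)
    m&=(W[...,0]>.5)&(W[...,0]<.85)
    n,l,st,c=cv2.connectedComponentsWithStats(m.astype(np.uint8))
    out=[]
    for i in range(1,n):
        if st[i,4]>500:
            P=W[l==i]; (cx,cy),(w,hh),a=rect(P[:,:2]); 
            b=cv2.boxPoints(((cx,cy),(w,hh),a)); e=[b[1]-b[0],b[2]-b[1]]
            L=max(e,key=np.linalg.norm); L=L*np.sign(L[1])
            out.append((cx,cy,np.arctan2(-L[0],L[1]),sorted((w,hh)),np.median(P[:,2])*1000,st[i,4]))
    return out
def nest_lines(f):
    W=cloud(f);h=cv2.cvtColor(f["color"],cv2.COLOR_RGB2HSV);X,Y,Z=W[...,0],W[...,1],W[...,2]
    roi=(X>.58)&(X<.82)&(Y<.2)&(Y>-.26)&(np.abs(Z-.035)<.007)
    yel=(h[...,0]>18)&(h[...,0]<38)&(h[...,1]>120)
    for nm,m in(("yellow",roi&yel),("silver",roi&(h[...,1]<60)&(X>.66))):
        n,l,st,c=cv2.connectedComponentsWithStats(m.astype(np.uint8))
        i=1+np.argmax(st[1:,4]);P=W[l==i]
        r=rect(P[:,:2]);print(nm,st[i,4],"z",np.median(P[:,2]).round(4),np.round(r[0],1),np.round(r[1],1),round(r[2],2),np.round(cv2.boxPoints(r)).tolist())
E
python3 - <<'E'
from h import *
for n in("top","side"):
    f=dict(np.load(f"{n}0.npz"));print(n)
    for p in plate_pose(f): print(np.round(p[:2],1),round(p[2],3),np.round(p[3],1),p[4],p[5])
    nest_lines(f)
E
```

```text
top
[ 602.2 -123.7] 0.124 [119.4 159.4] 26.953689129928794 3250
yellow 512 z 0.0366 [667.  149.2] [128.5  20.8] 6.72 [[602.0, 152.0], [604.0, 131.0], [732.0, 146.0], [730.0, 167.0]]
silver 1670 z 0.0368 [764.4 -30.3] [ 22.6 399.8] 6.79 [[729.0, 167.0], [777.0, -230.0], [799.0, -227.0], [752.0, 170.0]]
side
[ 600.9 -124.5] 0.124 [122.3 163.4] 24.40944757838137 2229
yellow 260 z 0.0339 [666.7 147.6] [131.5  22.7] 6.73 [[600.0, 151.0], [603.0, 129.0], [733.0, 144.0], [731.0, 167.0]]
silver 986 z 0.0341 [762.5 -31.2] [ 25.  400.8] 6.63 [[727.0, 166.0], [773.0, -232.0], [798.0, -229.0], [752.0, 169.0]]
```

```bash
cat >> h.py <<'E'
from scipy.spatial.transform import Rotation as Ro
TH=0.118; C=np.array([.7315,.1465]); EX=np.array([np.cos(TH),np.sin(TH)]); EY=np.array([-EX[1],EX[0]])
def nest(p): d=np.asarray(p)[:2]-C; return np.array([d@EX,d@EY])
def world(n): return C+n[0]*EX+n[1]*EY
def go(n,z,yaw):
    """full-scale fractions to nest point n, height z, tool-y yaw"""
    s=state();R=Ro.from_quat(np.r_[s["tool_rot"][1:],s["tool_rot"][0]])
    ty=np.array([np.cos(yaw),np.sin(yaw),0]);tz=np.array([0,0,-1.]);T=Ro.from_matrix(np.c_[np.cross(ty,tz),ty,tz])
    d=R.inv().apply(np.r_[world(n),z]-s["tool_pos"])
    print("t",s["time"],"tcp nest",nest(s["tool_pos"]).round(4),"z",s["tool_pos"][2].round(4),"F",s["contact_force"].round(1))
    print("shift",(d/.5).round(4),"turn",((R.inv()*T).as_rotvec()/1.5).round(4))
E
python3 - <<'E'
from h import *
print("plate nest",nest([.6015,-.124]))
p=nest([.6015,-.124]); go(p-[.095,0],.2,TH+np.pi/2)
E
```

```text
plate nest [-0.16094097 -0.25331454]
t 0.8 tcp nest [-0.4381  0.4859] z 0.2314 F [ 0.9 -0.2 -0.2]
shift [-1.0406 -1.1116  0.0627] turn [ 1.000e-04  0.000e+00 -3.405e-01]
```

jog_arm --motion "60 -0.1 -0.11 0 0 0 -0.08; 60 -0.2 -0.22 0 0 0 -0.16; 60 -0.3 -0.33 0 0 0 -0.24; 60 -0.4 -0.44 0 0 0 -0.34; 60 -0.5 -0.54 0 0 0 -0.34"

```text
time: 1.42
tool_pos: [0.3469, 0.2822, 0.2316]
tool_rot: [0.001, -0.059, 0.998, 0.0]
contact_force: [1.4, 0.4, 0.2]
gripper_width: 0.594
grasp_force: 0.0
```

```bash
python3 - <<'E'
from h import *
p=nest([.6015,-.124]); go(p-[.105,0],.1,TH+np.pi/2)
E
```

```text
t 1.425 tcp nest [-0.366  0.18 ] z 0.2316 F [1.4 0.4 0.2]
shift [-0.1991 -0.8669  0.2632] turn [0.0002 0.0007 0.0005]
```

jog_arm --motion "60 -0.02 -0.12 0 0 0 0; 60 -0.05 -0.24 0 0 0 0; 60 -0.08 -0.36 0 0 0 0; 60 -0.11 -0.48 0 0 0 0; 60 -0.14 -0.6 0.02 0 0 0"

```text
time: 2.05
tool_pos: [0.4522, -0.0079, 0.2227]
tool_rot: [0.002, -0.058, 0.998, -0.0]
contact_force: [0.6, -0.1, 0.1]
gripper_width: 0.599
grasp_force: 0.0
```

```bash
python3 - <<'E'
from h import *
p=nest([.6015,-.124]); go(p-[.105,0],.006,TH+np.pi/2)
E
```

```text
t 2.05 tcp nest [-0.2955 -0.1204] z 0.2227 F [ 0.6 -0.1  0.1]
shift [-0.0579 -0.2654  0.4338] turn [-0.0006  0.0024 -0.0008]
```

jog_arm --motion "60 -0.03 -0.11 0.02 0 0 0; 60 -0.058 -0.22 0.06 0 0 0; 60 -0.058 -0.266 0.16 0 0 0; 60 -0.058 -0.266 0.27 0 0 0; 60 -0.058 -0.266 0.37 0 0 0"

```text
time: 2.68
tool_pos: [0.4953, -0.1349, 0.0347]
tool_rot: [0.0, -0.058, 0.998, -0.0]
contact_force: [0.3, 0.2, 0.4]
gripper_width: 0.603
grasp_force: 0.0
```

```bash
python3 - <<'E'
from h import *
f=grab_frame("top"); 
for p in plate_pose(f): print(nest(np.array(p[:2])/1000),p[2]-TH,p[3],p[5])
p=nest([.6015,-.124]); go(p-[.105,0],.006,TH+np.pi/2)
s=grab_frame("side");cv2.imwrite("pics/s1.png",cv2.resize(s["color"][200:330,220:450,::-1],None,fx=3,fy=3))
E
```

```text
[-0.16027751 -0.2531333 ] 0.0076292753 [118.94544982910156, 159.32098388671875] 2885
t 2.725 tcp nest [-0.2727 -0.2487] z 0.0275 F [-5.2  1.1 -3.1]
shift [-0.0139 -0.0095  0.0428] turn [ 0.0041 -0.0072 -0.0011]
```

View pics/s1.png

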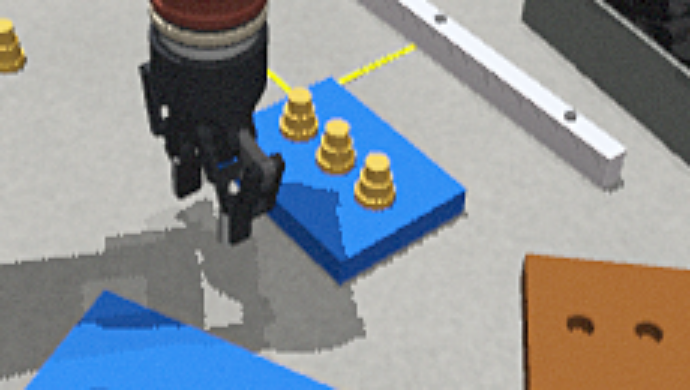

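The view shows the gripper (crop ~(230,190)) in front of the plate's near side, fingers upright, with a clear gap to the plate and fittings. Now I'll settle and read the force again.

```bash
python3 - <<'E'
from h import *
for i in range(3): grab_frame("top")
p=nest([.6015,-.124]); go([-.221-.02,p[1]],.006,TH+np.pi/2)
E
```

```text
t 2.925 tcp nest [-0.2661 -0.2518] z 0.0384 F [ 0.7 -0.4  0.7]
shift [-0.0501 -0.0029  0.0649] turn [-0.001   0.0016 -0.0004]
```

jog_arm --motion "60 0 -0.002 0.035 0 0 0; 60 0 -0.002 0.064 0 0 0; 60 -0.02 -0.002 0.064 0 0 0; 60 -0.04 -0.002 0.064 0 0 0; 60 -0.055 -0.002 0.064 0 0 0"

```text
time: 3.55
tool_pos: [0.5244, -0.1323, 0.005]
tool_rot: [0.001, -0.059, 0.998, -0.0]
contact_force: [-0.5, 0.2, -0.6]
gripper_width: 0.596
grasp_force: 0.0
```

jog_arm --motion "60 -0.008 0 0 0 0 0; 60 -0.016 0 0 0 0 0; 60 -0.024 0 0 0 0 0; 60 -0.032 0 0 0 0 0; 60 -0.04 0 0 0 0 0"

```text
time: 4.18
tool_pos: [0.5409, -0.1298, 0.004]
tool_rot: [-0.003, -0.059, 0.998, 0.0]
contact_force: [-6.0, -1.0, 4.1]
gripper_width: 0.601
grasp_force: 3.6
```

```bash
python3 - <<'E'
from h import *
f=grab_frame("top"); 
for p in plate_pose(f): print(nest(np.array(p[:2])/1000),p[2]-TH,p[3],p[5])
for p in plate_pose(grab_frame("side")): print(nest(np.array(p[:2])/1000),p[2]-TH,p[3],p[5])
go([-.1,-.2533],.006,TH+np.pi/2)
E
```

```text
[-0.14944004 -0.25327262] 0.0036888719 [119.58927917480469, 159.23204040527344] 1870
[-0.14962539 -0.25424244] -0.0050421357 [123.07359313964844, 161.24708557128906] 1368
t 4.275 tcp nest [-0.2211 -0.252 ] z 0.004 F [-5.1 -0.8  3.7]
shift [-0.2421 -0.0025 -0.0048] turn [ 0.0004 -0.0021 -0.0004]
```

jog_arm --motion "60 -0.018 0 0 0 0 0; 60 -0.036 0 0 0 0 0; 60 -0.054 0 0 0 0 0; 60 -0.072 0 0 0 0 0; 60 -0.09 0 0 0 0 0"

```text
time: 4.9
tool_pos: [0.5861, -0.1245, 0.0037]
tool_rot: [-0.002, -0.059, 0.998, 0.0]
contact_force: [-5.4, -0.6, 2.4]
gripper_width: 0.599
grasp_force: 3.0
```

jog_arm --motion "60 -0.018 0 0 0 0 0; 60 -0.036 0 0 0 0 0; 60 -0.054 0 0 0 0 0; 60 -0.07 0 0 0 0 0; 60 -0.08 0 0 0 0 0"

```text
time: 5.52
tool_pos: [0.6261, -0.1198, 0.0037]
tool_rot: [-0.002, -0.059, 0.998, 0.0]
contact_force: [-5.7, -1.9, 1.6]
gripper_width: 0.595
grasp_force: 2.9
```

```bash
cat >> h.py <<'E'
def look():
    for n in("top","side"):
        for p in plate_pose(grab_frame(n)): print(n,nest(np.array(p[:2])/1000).round(4),round(p[2]-TH,4),np.round(p[3],1),p[5])
E
python3 - <<'E'
from h import *
look()
go([-.1,-.2533],.006,TH+np.pi/2)
E
```

```text
top [-0.0634 -0.253 ] 0.0055 [120.5 158.9] 1411
side [-0.0631 -0.2542] -0.0016 [131.5 161.5] 1153
t 5.625 tcp nest [-0.1353 -0.2521] z 0.0038 F [-1.7  0.1 -0.4]
shift [-0.0705 -0.0024 -0.0045] turn [ 0.0003 -0.0007 -0.0005]
```

jog_arm --motion "60 0.06 0 0 0 0 0; 60 0.08 0 -0.11 0 0 0; 60 0.08 -0.05 -0.23 0 0 0.12; 60 0.06 -0.15 -0.23 0 0 0.24; 60 0 -0.22 -0.23 0 0 0.36"

```text
time: 6.25
tool_pos: [0.6416, -0.2314, 0.1221]
tool_rot: [0.003, 0.213, 0.977, -0.001]
contact_force: [0.8, 0.9, -0.3]
gripper_width: 0.601
grasp_force: 0.0
```

```bash
python3 - <<'E'
from h import *
f=grab_frame("top");W=cloud(f);h=cv2.cvtColor(f["color"],cv2.COLOR_RGB2HSV)
m=(h[...,0]<15)&(h[...,1]>110)&(W[...,2]>.015)&(W[...,2]<.04)&(W[...,0]>.58)&(W[...,0]<.82)&(W[...,1]<-.2)&(W[...,1]>-.48)
P=W[m];print("brown",len(P),cv2.boxPoints(rect(P[:,:2])).round(),np.median(P[:,2]), "max nest y",max(nest(p)[1] for p in P))
look()
go([-.063,-.362],.12,TH)
E
```

```text
brown 471 [[ 599. -361.]
 [ 726. -458.]
 [ 798. -363.]
 [ 671. -266.]] 0.02748251034091398 max nest y -0.4591153514375362
top [-0.0628 -0.2537] 0.0008 [120.8 159.8] 3269
side [-0.0625 -0.2539] 0.0064 [129.2 163.1] 1594
t 6.4 tcp nest [-0.134  -0.3639] z 0.1193 F [ 0.2 -0.   0.1]
shift [-0.1198  0.0765 -0.0011] turn [0.0009 0.0009 0.686 ]
```

jog_arm --motion "60 -0.03 0.02 0 0 0 0.12; 60 -0.06 0.04 0 0 0 0.24; 60 -0.09 0.06 0 0 0 0.36; 60 -0.12 0.0765 0 0 0 0.48; 60 -0.12 0.0765 0 0 0 0.6"

```text
time: 7.02
tool_pos: [0.7111, -0.2174, 0.1193]
tool_rot: [0.0, 0.615, 0.788, 0.0]
contact_force: [0.1, 0.9, 0.1]
gripper_width: 0.6
grasp_force: 0.0
```

jog_arm --motion "60 0 0 0 0 0 0.086; 60 0 0 0.05 0 0 0.086; 60 0 0 0.12 0 0 0.086; 60 0 0 0.16 0 0 0.086; 60 0 0 0.16 0 0 0.086"

```text
time: 7.65
tool_pos: [0.7082, -0.2177, 0.0355]
tool_rot: [-0.003, 0.663, 0.748, -0.001]
contact_force: [0.3, -0.6, -0.2]
gripper_width: 0.601
grasp_force: 0.0
```

```bash
python3 - <<'E'
from h import *
look()
go([-.063,-.362],.006,TH)
s=grab_frame("side");cv2.imwrite("pics/s2.png",cv2.resize(s["color"][170:350,270:510,::-1],None,fx=3,fy=3))
E
```

```text
top [-0.0629 -0.2528] 0.0033 [120.6 158.3] 2626
side [-0.0615 -0.2531] 0.0087 [129.7 162.4] 1545
t 7.75 tcp nest [-0.0636 -0.3604] z 0.0397 F [-0.6 -0.1  0.1]
shift [-0.0032  0.0011  0.0674] turn [0.0004 0.0002 0.0012]
```

View pics/s2.png

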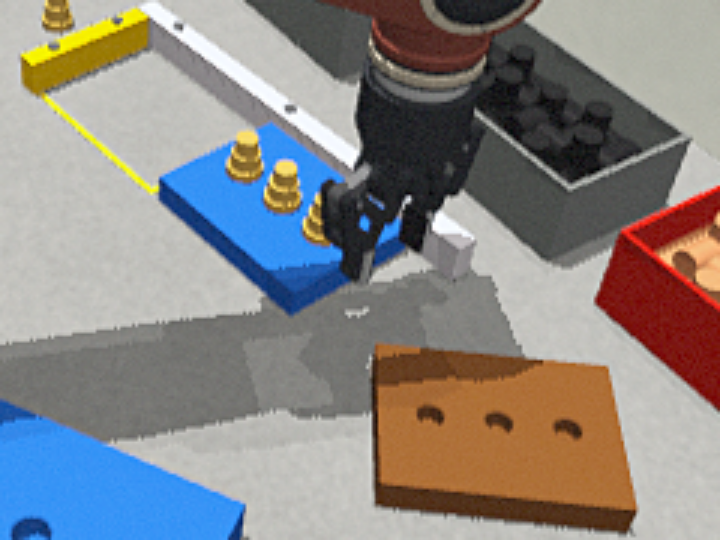

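The gripper sits at the plate's right end (crop ~(370,250)), with clear gaps to fit0, the rail end (450,250) and the brown plate. Next I lower and push along +y.

jog_arm --motion "60 0 -0.009 0.035 0 0 0; 60 0 -0.009 0.063 0 0 0; 60 0.01 -0.009 0.063 0 0 0; 60 0.02 -0.009 0.063 0 0 0; 60 0.03 -0.009 0.063 0 0 0"

```text
time: 8.43
tool_pos: [0.7047, -0.2042, 0.0086]
tool_rot: [0.001, 0.664, 0.748, 0.0]
contact_force: [0.6, -0.1, 0.3]
gripper_width: 0.601
grasp_force: 0.0
```

jog_arm --motion "60 0.01 0 0 0 0 0; 60 0.022 0 0 0 0 0; 60 0.036 0 0 0 0 0; 60 0.05 0 0 0 0 0; 60 0.06 0 0 0 0 0"

```text
time: 9.05
tool_pos: [0.7011, -0.1748, 0.0086]
tool_rot: [0.001, 0.664, 0.748, 0.0]
contact_force: [1.0, -5.6, 1.7]
gripper_width: 0.597
grasp_force: 2.7
```

```bash
python3 - <<'E'
from h import *
look()
go([-.068,-.1716],.008,TH)
E
```

```text
top [-0.0631 -0.2101] 0.0011 [121.  129.9] 2174
side [-0.0632 -0.2299] -0.0217 [129.8 175.6] 1260
t 9.15 tcp nest [-0.068  -0.3148] z 0.0085 F [ 0.7 -2.3  2.1]
shift [0.2864 0.0004 0.0011] turn [ 0.0006 -0.      0.0009]
```

jog_arm --motion "60 0.018 0 0 0 0 0; 60 0.038 0 0 0 0 0; 60 0.058 0 0 0 0 0; 60 0.078 0 0 0 0 0; 60 0.095 0 0 0 0 0"

```text
time: 9.78
tool_pos: [0.6954, -0.1279, 0.0085]
tool_rot: [0.001, 0.664, 0.748, -0.0]
contact_force: [0.9, -5.3, 2.7]
gripper_width: 0.599
grasp_force: 2.8
```

jog_arm --motion "60 0.018 0 0 0 0 0; 60 0.038 0 0 0 0 0; 60 0.058 0 0 0 0 0; 60 0.078 0 0 0 0 0; 60 0.095 0 0 0 0 0"

```text
time: 10.4
tool_pos: [0.6897, -0.0807, 0.0085]
tool_rot: [0.001, 0.664, 0.748, -0.0]
contact_force: [1.1, -7.0, 2.1]
gripper_width: 0.598
grasp_force: 2.9
```

```bash
python3 - <<'E'
from h import *
look()
go([-.068,-.1716],.008,TH)
s=grab_frame("side");cv2.imwrite("pics/s3.png",cv2.resize(s["color"][150:300,220:450,::-1],None,fx=3,fy=3))
E
```

```text
top [-0.0635 -0.1004] -1.5679 [100.3 120.8] 1667
side [-0.0618 -0.1256] 0.0027 [129.8 168.9] 993
t 10.5 tcp nest [-0.0682 -0.2195] z 0.0082 F [ 0.1 -1.7  1.1]
shift [0.0957 0.0006 0.0005] turn [ 0.0004 -0.0005  0.0009]
```

View pics/s3.png

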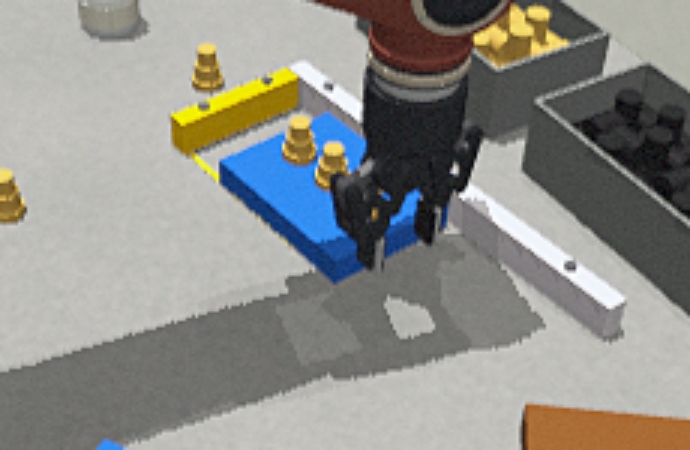

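The plate is sliding straight along the rail, with its leading end (crop ~(270,150)) roughly 48 mm short of the yellow stop and the fittings upright.

jog_arm --motion "60 0.018 0 0 0 0 0; 60 0.036 0 0 0 0 0; 60 0.054 0 0 0 0 0; 60 0.07 0 0 0 0 0; 60 0.082 0 0 0 0 0"

```text
time: 11.18
tool_pos: [0.6845, -0.0402, 0.0079]
tool_rot: [0.0, 0.664, 0.748, -0.0]
contact_force: [0.8, -5.7, 1.5]
gripper_width: 0.597
grasp_force: 2.7
```

jog_arm --motion "60 0.002 0 0 0 0 0; 60 0.004 0 0 0 0 0; 60 0.006 0 0 0 0 0; 60 0.008 0 0 0 0 0; 60 0.01 0 0 0 0 0"

```text
time: 11.8
tool_pos: [0.684, -0.0356, 0.0079]
tool_rot: [0.0, 0.664, 0.748, -0.0]
contact_force: [1.0, -5.6, 2.0]
gripper_width: 0.603
grasp_force: 2.7
```

jog_arm --motion "60 0.002 0 0 0 0 0; 60 0.004 0 0 0 0 0; 60 0.006 0 0 0 0 0; 60 0.007 0 0 0 0 0; 60 0.008 0 0 0 0 0"

```text
time: 12.42
tool_pos: [0.6834, -0.0316, 0.0078]
tool_rot: [0.0, 0.664, 0.748, -0.0]
contact_force: [0.4, -5.8, 2.1]
gripper_width: 0.598
grasp_force: 2.7
```

jog_arm --motion "60 0.001 0 0 0 0 0; 60 0.002 0 0 0 0 0; 60 0.003 0 0 0 0 0; 60 0.004 0 0 0 0 0; 60 0.005 0 0 0 0 0"

```text
time: 13.05
tool_pos: [0.6833, -0.0304, 0.0079]
tool_rot: [0.001, 0.664, 0.748, -0.001]
contact_force: [1.0, -9.5, 1.4]
gripper_width: 0.598
grasp_force: 4.9
```

jog_arm --motion "60 0.001 0 0 0 0 0; 60 0.002 0 0 0 0 0; 60 0.003 0 0 0 0 0; 60 0.003 0 0 0 0 0; 60 0.003 0 0 0 0 0"

```text
time: 13.68
tool_pos: [0.6831, -0.0303, 0.0079]
tool_rot: [0.002, 0.664, 0.748, -0.002]
contact_force: [1.0, -13.5, 1.9]
gripper_width: 0.602
grasp_force: 6.4
```

```bash
python3 - <<'E'
from h import *
look()
go([-.068,-.1716],.008,TH)
E
```

```text
top [-0.0633 -0.0403] -1.591 [ 82.2 122.3] 1388
side [-0.0931 -0.0797] -0.0156 [ 69.9 164.7] 755
t 13.775 tcp nest [-0.0688 -0.1699] z 0.0079 F [  0.8 -12.5   0.4]
shift [-0.0035  0.0017 -0.0002] turn [-0.0002  0.0035  0.0002]
```

jog_arm --motion "60 -0.06 0 0 0 0 0; 60 -0.08 -0.02 -0.11 0 0 0; 60 -0.08 -0.1 -0.22 0 0 -0.12; 60 -0.04 -0.2 -0.22 0 0 -0.24; 60 0.06 -0.2 -0.22 0 0 -0.36"

```text
time: 14.4
tool_pos: [0.5763, -0.0088, 0.1167]
tool_rot: [-0.002, 0.44, 0.898, 0.0]
contact_force: [0.8, 0.3, 0.8]
gripper_width: 0.598
grasp_force: 0.0
```

```bash
python3 - <<'E'
from h import *
grab_frame("top")
look()
go([-.165,-.085],.12,TH+np.pi/2)
E
```

```text
top [-0.063  -0.0785] 0.0104 [120.  158.8] 1790
side [-0.0624 -0.0798] -0.0083 [130.  164.4] 1327
t 14.55 tcp nest [-0.1698 -0.1339] z 0.117 F [ 0.7  0.4 -0.7]
shift [ 0.0788  0.0588 -0.0059] turn [ 0.0007 -0.0019 -0.6851]
```

jog_arm --motion "60 0.02 0.015 0 0 0 -0.12; 60 0.04 0.03 0 0 0 -0.24; 60 0.06 0.045 0 0 0 -0.36; 60 0.0788 0.0588 0 0 0 -0.48; 60 0.0788 0.0588 0 0 0 -0.6"

```text
time: 15.18
tool_pos: [0.5792, 0.0407, 0.1172]
tool_rot: [-0.001, 0.003, 1.0, 0.001]
contact_force: [-0.4, -0.4, 0.2]
gripper_width: 0.599
grasp_force: 0.0
```

jog_arm --motion "60 0 0 0 0 0 -0.085; 60 0 0 0.05 0 0 -0.085; 60 0 0 0.12 0 0 -0.085; 60 0 0 0.18 0 0 -0.085; 60 0 0 0.21 0 0 -0.085"

```text
time: 15.8
tool_pos: [0.5779, 0.04, 0.0102]
tool_rot: [-0.002, -0.057, 0.998, 0.001]
contact_force: [-0.4, -0.2, 0.6]
gripper_width: 0.601
grasp_force: 0.0
```

```bash
python3 - <<'E'
from h import *
grab_frame("top")
look()
go([-.1346,-.085],.006,TH+np.pi/2)
E
```

```text
top [-0.0633 -0.0785] -0.0082 [119.4 158.5] 1971
side [-0.0614 -0.0791] -0.0232 [128.9 166.6] 1097
t 15.95 tcp nest [-0.164  -0.0877] z 0.0122 F [ 0.3  0.3 -0.2]
shift [-0.0588  0.0055  0.0124] turn [ 0.0004 -0.001  -0.002 ]
```

jog_arm --motion "60 -0.012 0.005 0.01 0 0 0; 60 -0.025 0.005 0.01 0 0 0; 60 -0.038 0.005 0.01 0 0 0; 60 -0.05 0.005 0.01 0 0 0; 60 -0.056 0.005 0.01 0 0 0"

```text
time: 16.58
tool_pos: [0.6066, 0.046, 0.008]
tool_rot: [-0.001, -0.058, 0.998, -0.0]
contact_force: [-5.4, -1.0, 3.3]
gripper_width: 0.601
grasp_force: 2.9
```

jog_arm --motion "60 -0.002 0 0 0 0 0; 60 -0.004 0 0 0 0 0; 60 -0.006 0 0 0 0 0; 60 -0.008 0 0 0 0 0; 60 -0.009 0 0 0 0 0"

```text
time: 17.2
tool_pos: [0.6093, 0.0465, 0.0074]
tool_rot: [-0.002, -0.058, 0.998, 0.0]
contact_force: [-8.2, -1.1, 5.7]
gripper_width: 0.598
grasp_force: 3.6
```

jog_arm --motion "60 -0.001 0 0 0 0 0; 60 -0.002 0 0 0 0 0; 60 -0.003 0 0 0 0 0; 60 -0.004 0 0 0 0 0; 60 -0.005 0 0 0 0 0"

```text
time: 17.82
tool_pos: [0.6117, 0.0468, 0.0074]
tool_rot: [-0.002, -0.058, 0.998, 0.0]
contact_force: [-7.6, -1.0, 5.0]
gripper_width: 0.598
grasp_force: 3.6
```

```bash
python3 - <<'E'
from h import *
look()
go([-.1316,-.085],.006,TH+np.pi/2)
E
```

```text
top [-0.0573 -0.0785] -0.0137 [119.1 158.4] 1305
side [-0.0586 -0.0797] -0.0127 [122.7 164.8] 914
t 17.925 tcp nest [-0.1306 -0.0849] z 0.0073 F [-6.9 -0.5  4. ]
shift [ 0.0019 -0.0002  0.0027] turn [ 0.0003 -0.0032 -0.0014]
```

jog_arm --motion "60 -0.001 0 0 0 0 0; 60 -0.002 0 0 0 0 0; 60 -0.003 0 0 0 0 0; 60 -0.004 0 0 0 0 0; 60 -0.005 0 0 0 0 0"

```text
time: 18.55
tool_pos: [0.6124, 0.0468, 0.0073]
tool_rot: [-0.005, -0.058, 0.998, -0.0]
contact_force: [-14.4, -2.0, 12.7]
gripper_width: 0.606
grasp_force: 7.5
```

jog_arm --motion "60 -0.001 0 0 0 0 0; 60 -0.002 0 0 0 0 0; 60 -0.003 0 0 0 0 0; 60 -0.003 0 0 0 0 0; 60 -0.003 0 0 0 0 0"

```text
time: 19.18
tool_pos: [0.6124, 0.0468, 0.007]
tool_rot: [-0.007, -0.058, 0.998, -0.0]
contact_force: [-18.2, -1.9, 13.9]
gripper_width: 0.602
grasp_force: 9.3
```

jog_arm --motion "60 0.02 0 0 0 0 0; 60 0.06 0 0 0 0 0; 60 0.1 0 -0.06 0 0 0; 60 0.12 0 -0.18 0 0 0; 60 0.12 0 -0.28 0 0 0"

```text
time: 19.8
tool_pos: [0.5577, 0.0403, 0.1496]
tool_rot: [0.001, -0.058, 0.998, -0.0]
contact_force: [0.7, 1.1, 1.3]
gripper_width: 0.6
grasp_force: 0.0
```

jog_arm --motion "60 0.06 0 -0.08 0 0 0; 60 0.12 0.06 -0.1 0 0 0; 60 0.18 0.15 -0.1 0 0 0; 60 0.2 0.27 -0.1 0 0 0; 60 0.2 0.35 -0.1 0 0 0"

```text
time: 20.42
tool_pos: [0.4377, 0.2045, 0.1982]
tool_rot: [0.001, -0.058, 0.998, 0.0]
contact_force: [0.9, -0.2, -0.1]
gripper_width: 0.6
grasp_force: 0.0
```

```bash
python3 - <<'E'
from h import *
for i in range(3): grab_frame("top")
look();print(state()["time"],state()["contact_force"])
f=grab_frame("top");nest_lines(f)
cv2.imwrite("pics/t4.png",cv2.resize(f["color"][130:240,200:360,::-1],None,fx=5,fy=5,interpolation=cv2.INTER_CUBIC))
s=grab_frame("side");cv2.imwrite("pics/s4.png",cv2.resize(s["color"][150:290,240:440,::-1],None,fx=4,fy=4,interpolation=cv2.INTER_CUBIC))
E
```

```text
top [-0.058  -0.0786] -0.0047 [121.3 158.4] 3225
side [-0.0595 -0.0776] -0.0029 [125.  169.9] 1497
20.675 [-0.38746616 -0.72764321  1.05292478]
yellow 464 z 0.0368 [667.4 149.6] [128.6  19.9] 6.81 [[602.0, 152.0], [605.0, 132.0], [732.0, 147.0], [730.0, 167.0]]
silver 1668 z 0.037 [764.2 -30.9] [ 21.7 399.8] 6.6 [[730.0, 166.0], [776.0, -231.0], [798.0, -228.0], [752.0, 169.0]]
```

View pics/t4.png

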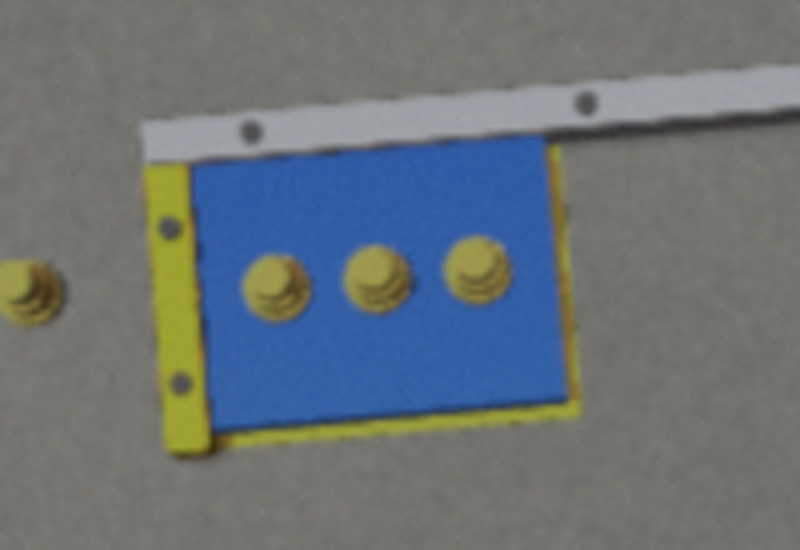

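View pics/s4.png

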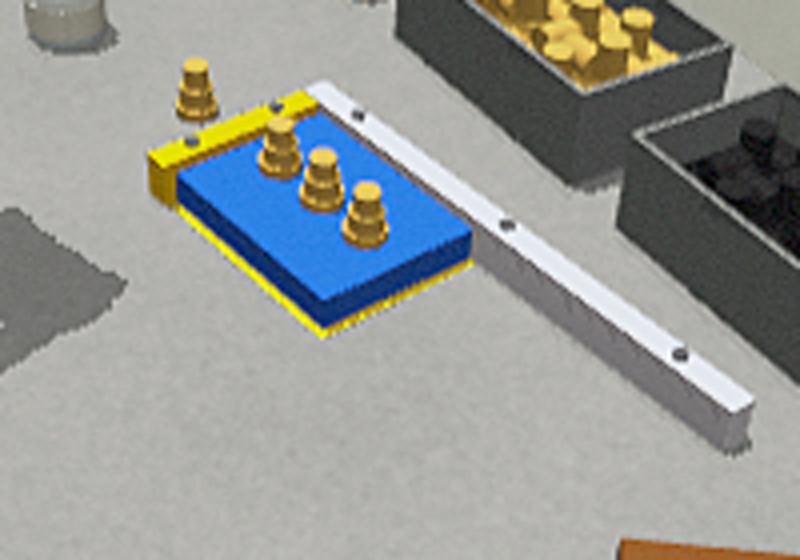

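Both views show the plate flush in the corner: its top edge is on the silver rail (crop (190–550,150)) and its left end is on the yellow stop (crop (200,300)). The tape is exposed evenly, the fittings are upright and the arm is clear.

```bash
python3 -c "
from plant import *
print(job_done())"
```

```text
the job is handed in; nothing more can be done
None
```

The blue plate is pushed into the corner, looking flush against the silver rail and the yellow stop in both camera views, with its three fittings upright and the arm clear; the job was handed in at about 21 s, and no verdict came back.

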